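Change over the twin battery unit and take out the cartridge that was on duty

TASK

The handle on top of the twin battery unit leans over the cartridge that is on duty. Swing the handle right over to the other side, then draw the cartridge it has just left out through the front of the unit and lay it flat and the right way up inside the steel tray, without dropping it. Never pull a cartridge while the handle leans over it, and leave the other cartridge fully home and the tools lying about where they are.

Things in the scene. Friction and masses are not known exactly. Their poses are not given: they have to be found in the camera images.
- housing: twin battery unit, grey steel, fixed, 110 (x) x 170 (y) x 56 mm high, ears 9 mm more each side. Origin on the bench between two roofed bays open only at the front face, x = -50 mm; x points into the bays, y left. Bays: centre lines y = +50 (left) and -50 mm (right), 50 mm wide, 46 high, 105 deep, floor = bench top.
- handle (a joint): changeover handle on the roof: 10 mm rod with black knob, hinge along the housing's x at x = 22, y = 0, z = 84 mm. 0 = upright, +0.6 rad = leaning left over the left bay (stop), -0.6 = leaning right over the right bay (stop); starts at either. Top-heavy, almost no friction: falls by itself to the nearer stop and stays; about 2 N sideways at the knob lifts it over the middle.
- handle_tip (a point): centre of the handle's black knob (28 mm diameter, 34 mm long), 95 mm from the hinge; at a stop it stands 54 mm to the side of the hinge and 162 mm above the bench
- cartridge_left: battery cartridge in the left bay, loose, 0.2 to 0.4 kg, 150 mm long. Origin under the middle; x runs from grip to block: grey ribbed grip x -75 to -25 mm, 24 wide, z 3 to 35; black block x -25 to +75 mm, 44 wide, 40 high. Fully home its origin is at housing x = -25 mm: block flush with the mouth, only the grip outside; 3 mm play each side, 6 above.
- cartridge_right: the battery cartridge that starts in the right bay; the same in shape and frame as cartridge_left
- tray: shallow open steel tray fixed on the bench, 100 mm (x) x 200 mm (y, its long way), walls 18 mm high and 4 mm thick, floor 4 mm thick; origin on the bench under its centre. A cartridge fits only along the tray's y, either way round. Fixed key-cutting machines about 0.3 m high stand behind it (world x over 0.47 m, y under 0.08 m): carry round their front.
- tape_measure: tape measure, 32 x 72 x 62 mm, bystander, loose; origin under its centre
- pliers: pliers with red grips, 177 x 65 x 12 mm, bystander, loose; origin under its centre

How it is judged (in metres and radians):
On the way, in this order (a step that is already met when the one before it is completed fails the run):
1. the handle has been swung over to the other stop, both cartridges still home (((value of joint handle above 0.5 rad and distance of handle_tip from where it was at the start of the episode above 0.08 m) or (value of joint handle below -0.5 rad and distance of handle_tip from where it was at the start of the episode above 0.08 m)) and x of each of cartridge_left, cartridge_right in the frame of housing above -0.035 m), for 0.2 s.
2. the cartridge that the handle has left has been drawn right out through the front ((((value of joint handle below -0.5 rad and distance of handle_tip from where it was at the start of the episode above 0.08 m) and x of cartridge_left in the frame of housing below -0.13 m) or ((value of joint handle above 0.5 rad and distance of handle_tip from where it was at the start of the episode above 0.08 m) and x of cartridge_right in the frame of housing below -0.13 m))), for 0.1 s.
At the end, for the whole second after the job is handed in: the handle rests at the stop opposite to where it started (beyond 0.5 rad), the cartridge it first leaned over lies at rest in the tray, right way up (tilt under 0.1 rad), on its floor (within 6 mm) and within 35 mm of its centre along and across, and the other cartridge is home within 10 mm ((((value of joint handle below -0.5 rad and distance of handle_tip from where it was at the start of the episode above 0.08 m) and (x of cartridge_left in the frame of tray between -0.035 and 0.035 m and y of cartridge_left in the frame of tray between -0.035 and 0.035 m and z of cartridge_left in the frame of tray below 0.01 m and angle between cartridge_left's own z axis and vertical below 0.1 rad and linear speed of cartridge_left below 0.02 m/s) and x of cartridge_right in the frame of housing above -0.035 m) or ((value of joint handle above 0.5 rad and distance of handle_tip from where it was at the start of the episode above 0.08 m) and (x of cartridge_right in the frame of tray between -0.035 and 0.035 m and y of cartridge_right in the frame of tray between -0.035 and 0.035 m and z of cartridge_right in the frame of tray below 0.01 m and angle between cartridge_right's own z axis and vertical below 0.1 rad and linear speed of cartridge_right below 0.02 m/s) and x of cartridge_left in the frame of housing above -0.035 m))); the robot touches nothing.
It fails at once if a cartridge was pulled more than 10 mm while the handle leaned over it ((value of joint handle above 0.2 rad and not (x of cartridge_left in the frame of housing above -0.035 m)) or (value of joint handle below -0.2 rad and not (x of cartridge_right in the frame of housing above -0.035 m))).
It fails at once if a cartridge was dropped: off the fingers and moving faster than 0.8 m/s ((contact force between cartridge_left and the fingers below 0.05 N and linear speed of cartridge_left above 0.8 m/s) or (contact force between cartridge_right and the fingers below 0.05 N and linear speed of cartridge_right above 0.8 m/s)).
It fails at once if a bystander tool was moved more than 30 mm (distance of any of tape_measure, pliers from where it was at the start of the episode above 0.03 m).
It also fails if it takes over 59 s, if anything falls off the work surface, if the arm or the gripper's body presses on something with over 40 N, if the wrist force passes 120 N, or if a joint passes its speed limit or range.

ROBOT

A 6-joint arm with a two-finger parallel gripper is mounted at the origin on a cart in front of the work surface, level with it; the furniture and walls round the work are solid. World frame = base frame: x ahead of the robot, y to its left, z up, the work surface at z = 0. Lengths are in mm, angles in rad, forces in N, time in s.
With the tool pointing down it reaches from about 350 to 975 mm from the base axis. Payload 7.1 kg.
Tool frame: the origin (TCP) lies between the finger pads; the fingertips stand 17 mm ahead of it and the grasp point (between the pads) lies 2 mm behind it; z points along the fingers, y is the line along which they close (so a half turn about z gives the same grasp; the last joint's range is limited). The gripper opens to 88 mm and grips with 3 to 60 N. Pads are 20 mm wide; open, the fingers measure 115 mm over their backs; the gripper's body (75 mm by 178 mm) begins 61 mm behind the grasp point.
Start: joints at [1.196, 0.423, 1.63, -0, 1.089, -0.019], TCP at [217.681, 585.85, 239.675] pointing down, gripper open.
Joint ranges: [-3, 3], [-0.9, 2.11], [0.09, 2.58], [-1.31, 4.45], [0.11, 2.69], [-2.54, 2.54]. Speed limits (rad/s): [2.39, 2.39, 3.01, 3.14, 3.14, 3.14].

INTERFACE

Orientations are given as a rotation vector (axis times angle).
In Python, from workcell import ctrl, eyes, sensors gives the robot as it stands (ctrl), with the cameras (eyes) and the readings (sensors).
- The arm moves only by the shell command python3 jog.py 'ROWS' [OPENING]. ROWS is a JSON list of rows, 1 to 5 of them, each an object with the fields xyz (a list: dx, dy, dz in mm), r (a list: a rotation vector rx, ry, rz in rad); a field left out counts as zero; each row shifts and turns the commanded pose from where the row before left it, along the tool's axes as they then stand; what a row does not reach is not made up. A row lasts 1/12 s, in which the tool goes at most 41.7 mm and 0.125 rad, less where a joint would pass 70% of its speed; a pose out of reach is approached as far as the arm can. OPENING is the finger opening in mm, set as the command begins (- or left out keeps the last). The fingers move at their own pace and stop on an object; the grip force is fixed at half the most. Time passes only in rows, so rows that do not move let the fingers close. It prints the time, the measured TCP pose, the force, the opening and the grip force at its end. Input that does not fit is refused with a message, and nothing moves.
- sensors.get_obs(): the state, without advancing time (a new reading comes with each control period).
- eyes.get_image(name): name is "scene" or "top" or "wrist"; returns a dict with "img" (384x512x3 uint8, red, green, blue), "fx", "fy", "cx", "cy" (pixels), "R" (3x3) and "t" (3): a world point X has camera coordinates R X + t. Camera axes: x right, y down, z forward; pixel columns grow to the right and rows downward; lengths in mm; the calibration is good to about 2 mm. A picture is of the moment at which its call begins. There is no depth.
- ctrl.close_job(): hands the job in; it is judged then, once.
The state is a dict: "t": time; "qpos": joint angles; "qvel": joint speeds; "joint_torque": joint torques, N m; "ee_pos": TCP position; "orientation": TCP orientation; "ft_force": force on the tool from outside, world axes, zero at the start; "moment": the same for the moment, N m; "width": finger opening in mm; "grasp_force": force on a finger pad.
Only numpy, scipy, OpenCV 4.12 (cv2) and the standard library are available. Lean on these libraries where they do the work, as an engineer would, in place of code of your own. Each camera call takes 0.05 s, during which the arm holds its last target. There are 200 camera calls.

## Working session

There is one attempt and no reset: what is moved stays moved. The work goes in short steps, Python scripts to look and compute and a shell command to move; the robot and the scene stay as the last step left them, time stands still between calls to the robot, and variables do not carry over. Pictures are saved under pics/ and viewed, at most 10 in all, crops included, and the job is handed in when it is done.

```bash
ls; mkdir -p pics; cat > look.py <<'E'
import sys,cv2,numpy as np,json
from workcell import ctrl, eyes, sensors
for n in sys.argv[2:]:
    d=eyes.get_image(n); cv2.imwrite(f'pics/{sys.argv[1]}_{n}.png',cv2.cvtColor(d['img'],cv2.COLOR_RGB2BGR))
    np.savez(f'pics/{sys.argv[1]}_{n}.npz',**{k:np.array(v) for k,v in d.items()})
E
python3 look.py a scene top wrist; python3 -c "
from workcell import ctrl, eyes, sensors
print(sensors.get_obs())"
```

```text
jog.py
pics
workcell.py
{'t': 0.15, 'qpos': array([ 1.19598319e+00,  4.23664044e-01,  1.63045607e+00, -3.75949863e-06,
        1.08857894e+00, -1.89891116e-02]), 'qvel': array([ 0.00092396, -0.00248068, -0.00401331,  0.00024891, -0.00052229,
       -0.00128318]), 'joint_torque': array([ 3.37950341e-04, -5.44982243e+01, -2.73918557e+01,  6.43594097e-02,
        2.04127474e-02, -4.46255922e-05]), 'ee_pos': array([217.55914298, 585.50982686, 239.10397814]), 'orientation': array([-5.55942633e-01, -3.09179396e+00,  1.70526173e-03]), 'ft_force': array([-0.10793507, -0.99605587, -0.21042573]), 'moment': array([-0.03734502, -0.02460668,  0.00568912]), 'grasp_force': 0.0, 'width': 87.98393011355485}
```

View pics/a_scene.png

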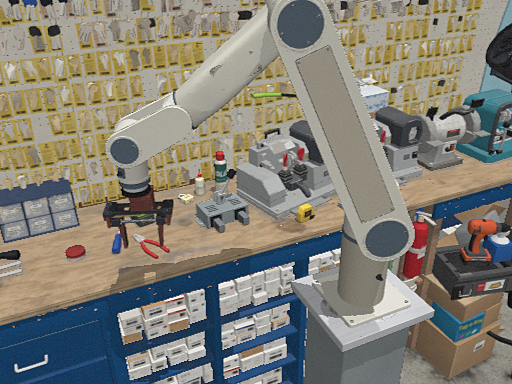

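View pics/a_top.png

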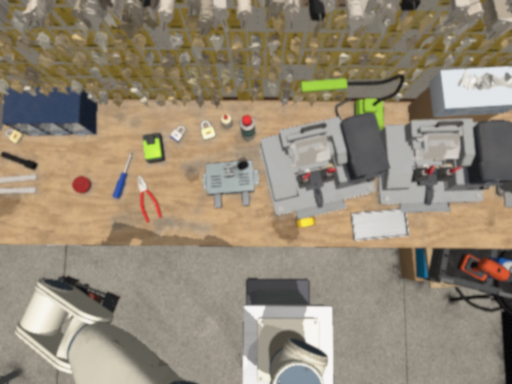

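```bash
cat > geo.py <<'E'
import cv2,numpy as np
def load(n): return dict(np.load(f'pics/{n}.npz'))
def ray(d,u,v):
    r=d['R'].T@np.array([(u-d['cx'])/d['fx'],(v-d['cy'])/d['fy'],1]); return -d['R'].T@d['t'],r/np.linalg.norm(r)
def onz(d,u,v,z):
    c,r=ray(d,u,v); return c+r*(z-c[2])/r[2]
def proj(d,X):
    p=d['R']@np.array(X,float)+d['t']; return np.array([d['fx']*p[0]/p[2]+d['cx'],d['fy']*p[1]/p[2]+d['cy']])
def meet(*rs):
    A=0;b=0
    for c,r in rs:
        P=np.eye(3)-np.outer(r,r);A=A+P;b=b+P@c
    X=np.linalg.solve(A,b); return X,[np.linalg.norm((np.eye(3)-np.outer(r,r))@(X-c)) for c,r in rs]
E
python3 - <<'E'
from geo import *
T=load('a_top');S=load('a_scene')
for d in(T,S): print(-d['R'].T@d['t'],d['fx'],d['cx'],d['cy'])
for n,p,z in[('housing',(231,178),56),('tray',(380,224),18),('knob',(242,164),162),('gripL',(219,200),35),('gripR',(245,198),35),('pliers',(149,198),5),('tape',(307,222),60)]: print(n,onz(T,*p,z).round())
a=cv2.resize(cv2.imread('pics/a_top.png')[140:250,190:270],None,fx=5,fy=5,interpolation=cv2.INTER_CUBIC)
b=cv2.resize(cv2.imread('pics/a_scene.png')[180:250,180:280],None,fx=4,fy=5,interpolation=cv2.INTER_CUBIC)
b=np.vstack([b,np.zeros((200,400,3),np.uint8)]);cv2.imwrite('pics/c1.png',np.hstack([a,b[:550]]))
E
```

```text
[ 375.04326713  101.20232315 1468.25687466] 398.0526699846323 261.3505895814051 192.1033498832299
[-935.44692614  765.97461176 1004.52580416] 494.5086926534817 258.1299730168238 191.41368375172598
housing [602. 206.  56.]
tray [ 443. -336.   18.]
knob [632. 162. 162.]
gripL [524. 250.  35.]
gripR [532. 156.  35.]
pliers [532. 511.   5.]
tape [446. -65.  60.]
```

View pics/c1.png

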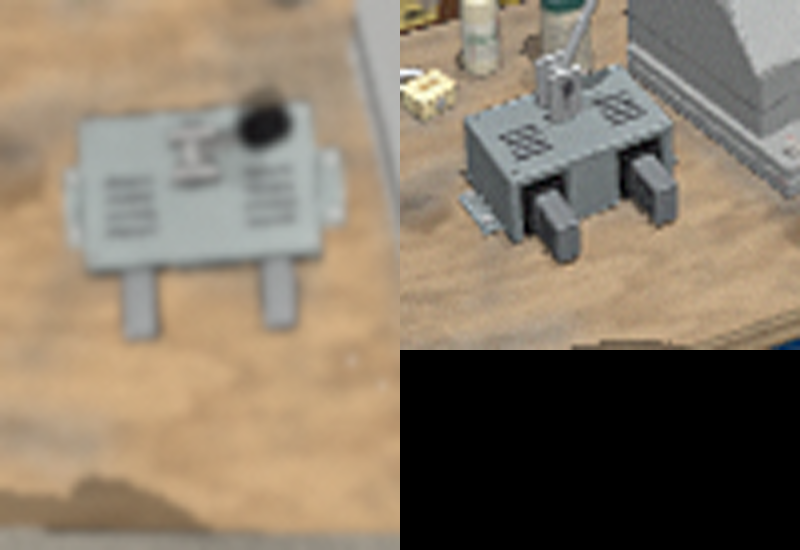

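```bash
python3 - <<'E'
from geo import *
from scipy.spatial.transform import Rotation as Ro
from workcell import ctrl, eyes, sensors
o=sensors.get_obs();Rt=Ro.from_rotvec(o['orientation']).as_matrix()
W=load('a_wrist');c=-W['R'].T@W['t'];print('cam in tool',Rt.T@(c-o['ee_pos']),'\n',Rt.T@W['R'].T.round(3),W['fx'],W['cx'],W['cy'])
print(Rt.round(3))
T=load('a_top');S=load('a_scene')
# housing top corners in crop c1
for p in[(80,118),(308,103),(323,255),(88,272)]: print(onz(T,190+p[0]/5,140+p[1]/5,56).round(1))
a=cv2.resize(cv2.imread('pics/a_top.png')[110:250,250:490],None,fx=3.3,fy=3.3,interpolation=cv2.INTER_CUBIC)[:,:790]
cv2.imwrite('pics/c2.png',a)
E
```

```text
cam in tool [  84.13929709   -0.28134108 -144.48068457] 
 [[-7.24277819e-04 -9.53999134e-01 -3.00341420e-01]
 [ 9.99885225e-01 -1.03903356e-03 -4.15308292e-04]
 [-1.06153517e-04 -3.01015902e-01  9.53995733e-01]] 264.33550258066083 258.36943710980165 188.7120206261719
[[-0.937  0.348 -0.   ]
 [ 0.348  0.937 -0.001]
 [ 0.    -0.001 -1.   ]]
[653.4 297.2  56. ]
[665.9 132.9  56. ]
[555.4 120.9  56. ]
[541.6 288.6  56. ]
```

View pics/c2.png

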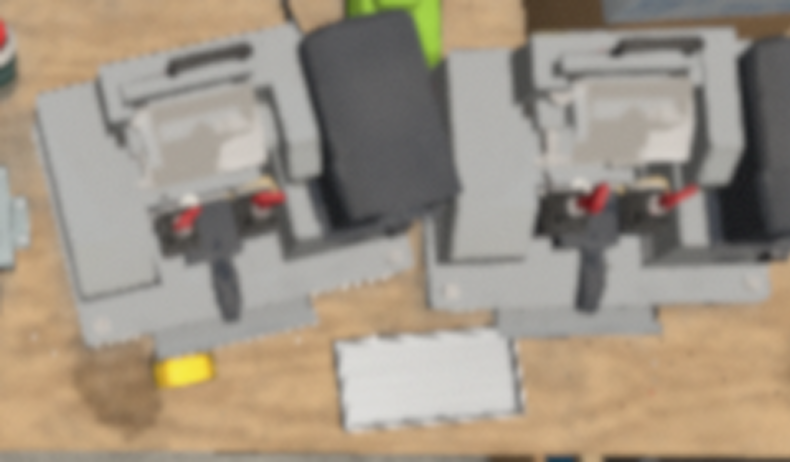

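```bash
python3 jog.py '[{"xyz": [0, 0, -23], "r": [0, 0, -0.109]}, {"xyz": [0, 0, -23], "r": [0, 0, -0.109]}, {"xyz": [0, 0, -23], "r": [0, 0, -0.109]}, {"xyz": [0, 0, -23], "r": [0, 0, -0.109]}]' | tail -3
python3 jog.py '[{"xyz": [-24, -31, 0]}, {"xyz": [-24, -31, 0]}, {"xyz": [-24, -31, 0]}, {"xyz": [-24, -31, 0]}, {"xyz": [-24, -31, 0]}]' >/dev/null
python3 jog.py '[{"xyz": [-24, -31, 0]}, {"xyz": [-24, -31, 0]}, {"xyz": [-24, -31, 0]}, {"xyz": [-24, -31, 0]}, {"xyz": [-24, -31, 0]}]' | tail -3
python3 jog.py '[{"xyz": [-24, -31, 0]}, {"xyz": [-24, -31, 0]}, {"xyz": [-24, -31, 0]}, {}]' | tail -3
python3 look.py b wrist top
```

```text
ft_force: [-0.6, 0.7, -0.4]
width: 87.9
grasp_force: 0.0
ft_force: [-0.1, 0.6, 0.8]
width: 87.8
grasp_force: 0.0
ft_force: [0.4, -0.8, -0.4]
width: 87.8
grasp_force: 0.0
```

View pics/b_wrist.png

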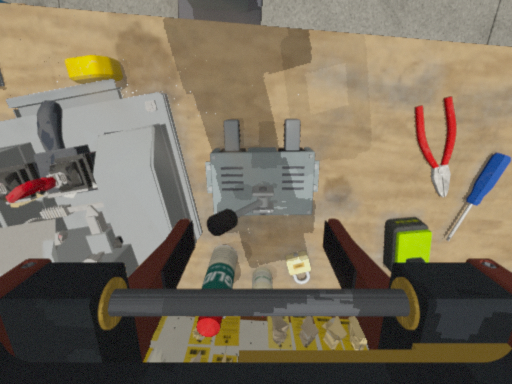

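```bash
cat > m1.py <<'E'
from geo import *
def knob(d,box):
    x0,y0,x1,y1=box; g=d['img'][y0:y1,x0:x1].max(2)
    n,l,s,c=cv2.connectedComponentsWithStats((g<55).astype(np.uint8)); i=1+s[1:,4].argmax(); return c[i]+[x0,y0],s[i]
def grips(d,box,lo,hi):
    x0,y0,x1,y1=box; im=d['img'][y0:y1,x0:x1].astype(int); m=((im.max(2)-im.min(2)<25)&(im.mean(2)>lo)&(im.mean(2)<hi)).astype(np.uint8)
    n,l,s,c=cv2.connectedComponentsWithStats(m); return [(c[i]+[x0,y0],s[i]) for i in range(1,n) if s[i][4]>40]
E
python3 - <<'E'
from m1 import *
from workcell import ctrl, eyes, sensors
o=sensors.get_obs();print(o['t'],o['ee_pos'],o['orientation'])
W=load('b_wrist');T=load('b_top');A=load('a_top')
kw,s=knob(W,(200,200,245,245));kt,s2=knob(A,(225,150,260,180));print(kw,s,kt,s2)
print(meet(ray(W,*kw),ray(A,*kt)),onz(W,*kw,162))
print(W['img'][110:160:4,232],'\n')
for p in[(209,150),(318,151),(314,214),(212,212)]: print(onz(W,*p,56).round(1))
im=cv2.cvtColor(W['img'],cv2.COLOR_RGB2BGR)[110:250,195:335]
cv2.imwrite('pics/c3.png',cv2.resize(im,None,fx=4.2,fy=4.2,interpolation=cv2.INTER_CUBIC))
E
```

```text
1.75 [561.43506219 207.88139187 331.10016724] [ 1.21195731e-01 -3.13818958e+00  1.45843727e-04]
[221.80148423 221.93877551] [  7  10  30  25 539] [242.21276596 164.85106383] [13 12  9  7 47]
(array([629.74265582, 161.5109672 , 159.16089451]), [np.float64(0.33118558356527333), np.float64(0.3311855835651988)]) [628.21663235 161.57000575 162.        ]
[[136 115  86]
 [141 121  91]
 [122 104  76]
 [112 114 114]
 [112 113 112]
 [112 113 115]
 [116 115 114]
 [112 115 112]
 [119 117 115]
 [118 116 114]
 [107 106 100]
 [124 126 122]
 [125 130 127]] 

[554.5 124.6  56. ]
[543.1 297.9  56. ]
[651.3 306.5  56. ]
[660.8 131.7  56. ]
```

View pics/c3.png

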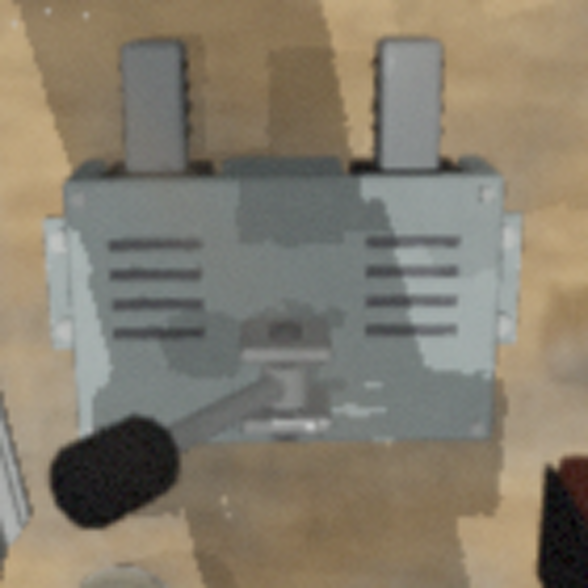

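```bash
python3 jog.py '[{"xyz": [-32, -17, 0]}, {"xyz": [-32, -17, 0]}, {"xyz": [0, 0, 35]}, {"xyz": [0, 0, 35]}, {"xyz": [0, 0, 35]}]'
python3 jog.py '[{"xyz": [0, 0, 35]}, {"xyz": [0, 0, 28]}, {}]'
```

```text
t: 2.17
ee_pos: [627.1, 181.6, 225.8]
orientation: [-0.127, 3.138, 0.001]
ft_force: [-0.4, 0.3, -1.2]
width: 88.0
grasp_force: 0.0
t: 2.42
ee_pos: [622.6, 180.8, 157.5]
orientation: [0.128, -3.128, 0.003]
ft_force: [-0.1, -0.6, -0.1]
width: 87.8
grasp_force: 0.0
```

```bash
python3 jog.py '[{"xyz": [-3, 15, 0]}, {"xyz": [-3, 15, 0]}, {"xyz": [0, 15, 0]}, {"xyz": [0, 15, 0]}, {"xyz": [0, 15, 0]}]'
python3 jog.py '[{"xyz": [0, 15, 0]}, {}, {}, {}, {}]';python3 look.py c top
```

```text
t: 2.83
ee_pos: [627.8, 258.2, 165.4]
orientation: [-0.127, 3.137, 0.002]
ft_force: [0.0, -0.7, -0.3]
width: 87.5
grasp_force: 0.0
t: 3.25
ee_pos: [626.2, 270.0, 163.6]
orientation: [0.125, -3.139, 0.0]
ft_force: [-0.1, 0.3, 0.2]
width: 87.8
grasp_force: 0.0
```

```bash
python3 jog.py '[{"xyz": [0, 0, -30]}, {"xyz": [0, 0, -30]}, {"xyz": [0, 0, -30]}, {"xyz": [23, -23, 0]}, {"xyz": [23, -23, 0]}]' >/dev/null
python3 jog.py '[{"xyz": [23, -23, 0]}, {"xyz": [23, -23, 0]}, {}, {}]'|head -2;python3 look.py d wrist
python3 - <<'E'
from geo import *
im=cv2.cvtColor(load('d_wrist')['img'],cv2.COLOR_RGB2BGR)
cv2.imwrite('pics/c4.png',cv2.resize(im[90:290,130:390],None,fx=3,fy=3,interpolation=cv2.INTER_CUBIC))
E
```

```text
t: 4.05
ee_pos: [541.4, 169.9, 254.1]
```

View pics/c4.png

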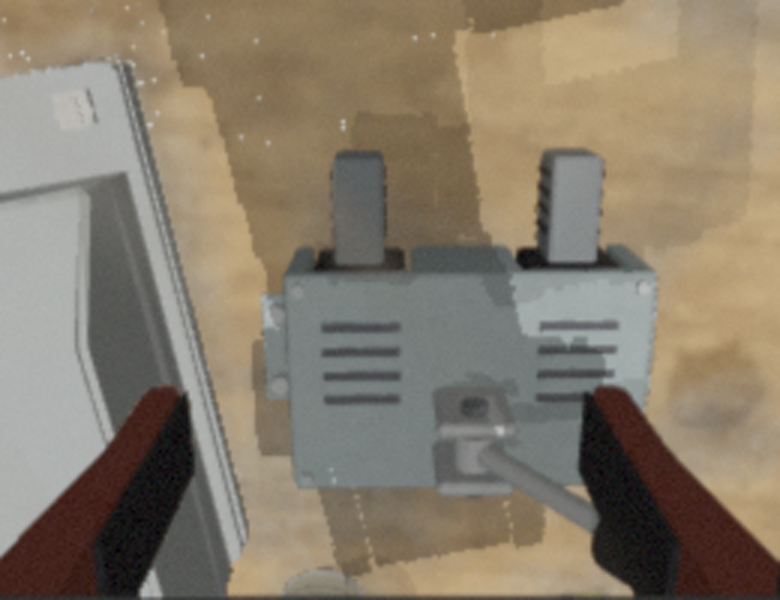

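```bash
python3 - <<'E'
from geo import *
B=load('b_wrist');D=load('d_wrist')
for n,b,d in[('R gripL',(122,46),(334,160)),('R gripR',(184,46),(384,160)),('L gripL',(381,44),(541,156)),('L gripR',(441,44),(602,156)),('roof fr',(68,180),(287,274)),('roof fl',(500,178),(656,270)),('R root l',(122,172),(334,262)),('R root r',(187,172),(386,262)) ]:
    pb=(195+b[0]/4.2,110+b[1]/4.2);pd=(130+d[0]/3,90+d[1]/3)
    X,e=meet(ray(B,*pb),ray(D,*pd));print(n,X.round(1),round(e[0],2),onz(D,*pd,35 if 'g' in n else 56).round(1))
E
```

```text
R gripL [509.3 144.   31.6] 0.14 [508.7 144.3  35. ]
R gripR [508.2 167.3  24.9] 0.23 [506.9 167.   35. ]
L gripL [503.8 247.5  -7.9] 1.02 [499.7 238.2  35. ]
L gripR [499.2 268.7  24. ] 0.55 [497.5 265.9  35. ]
roof fr [560.3 126.7  48.3] 0.24 [558.2 127.3  56. ]
roof fl [545.6 293.4  51.5] 0.95 [543.7 292.2  56. ]
R root l [557.8 146.4  33. ] 0.72 [551. 148.  56.]
R root r [557.1 171.6  27.5] 0.25 [549.2 171.2  56. ]
```

```bash
python3 - <<'E'
from geo import *
B=load('b_wrist');D=load('d_wrist')
for b,d in[((157,124),(159.3,153.3)),((160,95),(170.5,111))]:
    print(meet(ray(B,*b),ray(D,*d)))
for z in (100,150): print(onz(D,159.3,153.3,z), onz(D,130+80/3,90+350/3,z))
a=cv2.cvtColor(B['img'],cv2.COLOR_RGB2BGR)[80:300,60:230]; b=cv2.cvtColor(D['img'],cv2.COLOR_RGB2BGR)[80:300,60:230]
cv2.imwrite('pics/c5.png',cv2.resize(np.hstack([a,b]),None,fx=2.3,fy=2.3,interpolation=cv2.INTER_CUBIC))
E
```

```text
(array([514.81440314,  62.79595652, 114.12839006]), [np.float64(2.1302558855695506), np.float64(2.1302558855695626)])
(array([475.15420757,  47.89883549,  42.16010004]), [np.float64(3.4358298265294644), np.float64(3.4358298265295715)])
[517.95038597  55.41136321 100.        ] [583.571105    49.91269029 100.        ]
[507.82832087  73.5402945  150.        ] [562.4645467   68.96206464 150.        ]
```

View pics/c5.png

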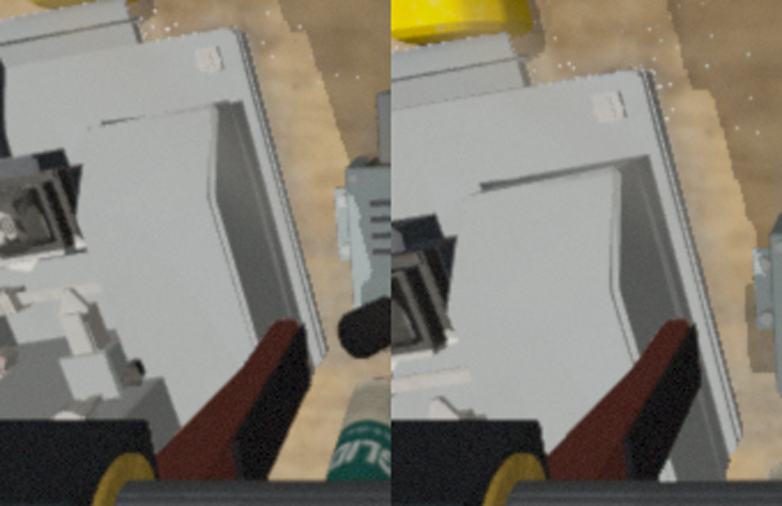

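```bash
python3 - <<'E'
from geo import *
B=load('b_wrist');D=load('d_wrist')
f=lambda a,b:((60+a[0]/2.3,80+a[1]/2.3),(60+(b[0]-391)/2.3,80+b[1]/2.3))
for a,b in[((217,107),(617,168)),((210,198),(613,291)),((247,34),(652,70)),((240,104),(650,157)),((325,352),(740,435))]:
    p,q=f(a,b); print(*[v if isinstance(v,float) else np.round(v,1) for v in meet(ray(B,*p),ray(D,*q))])
from workcell import ctrl, eyes, sensors
print(sensors.get_obs()['ee_pos'],sensors.get_obs()['orientation'])
E
```

```text
[522.1  46.9  77.8] [0.7 0.7]
[565.8  65.7 141.7] [0. 0.]
[475.2  32.4 -30.9] [0. 0.]
[522.1  51.   41. ] [1.3 1.3]
[718.8 107.3  24.7] [0.2 0.2]
[542.43218822 170.90451232 254.24668425] [-1.23213191e-01  3.13794020e+00  7.05942969e-04]
```

```bash
python3 jog.py '[{"xyz": [18.4, -12.4, 0]}, {"xyz": [0, 0, 38]}, {"xyz": [0, 0, 38]}, {"xyz": [0, 0, 38]}, {}]' 60
python3 look.py e wrist; python3 - <<'E'
from geo import *
im=cv2.cvtColor(load('e_wrist')['img'],cv2.COLOR_RGB2BGR)
cv2.imwrite('pics/c6.png',im)
E
```

```text
t: 4.52
ee_pos: [521.3, 157.1, 133.4]
orientation: [0.126, -3.129, 0.004]
ft_force: [-1.1, -0.2, -0.8]
width: 60.8
grasp_force: 0.0
```

View pics/c6.png

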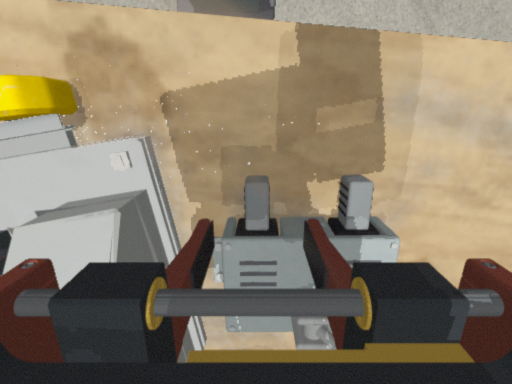

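```bash
python3 jog.py '[{"xyz": [-2, 0, 30]}, {"xyz": [0, 0, 30]}, {"xyz": [0, 0, 25]}, {"xyz": [0, 0, 15]}, {"xyz": [0, 0, 8]}]'
python3 jog.py '[{}, {}]'
```

```text
t: 4.98
ee_pos: [528.0, 158.5, 31.8]
orientation: [-0.126, 3.138, 0.0]
ft_force: [0.1, 0.1, 0.4]
width: 59.8
grasp_force: 0.0
t: 5.15
ee_pos: [528.1, 158.4, 33.1]
orientation: [-0.126, 3.137, 0.001]
ft_force: [-0.1, 0.6, 0.1]
width: 60.0
grasp_force: 0.0
```

```bash
python3 jog.py '[{"xyz": [0, 0, 5]}, {"xyz": [0, 0, 4]}]' >/dev/null
python3 jog.py '[{}, {}, {}, {}, {}]' 10
python3 jog.py '[{"xyz": [5, 0, 0]}, {"xyz": [10, 0, 0]}, {"xyz": [10, 0, 0]}, {"xyz": [10, 0, 0]}, {"xyz": [10, 0, 0]}]'
```

```text
t: 5.73
ee_pos: [526.6, 157.8, 22.8]
orientation: [-0.126, 3.139, 0.0]
ft_force: [0.8, -0.4, 0.1]
width: 30.5
grasp_force: 0.0
t: 6.15
ee_pos: [480.8, 154.2, 22.9]
orientation: [-0.126, 3.138, 0.0]
ft_force: [2.8, -0.6, 1.9]
width: 24.0
grasp_force: 30.0
```

```bash
python3 jog.py '[{"xyz": [15, 0, 0]}, {"xyz": [15, 0, 0]}, {"xyz": [15, 0, 0]}, {"xyz": [15, 0, 0]}, {"xyz": [15, 0, 0]}]'
python3 jog.py '[{"xyz": [15, 0, 0]}, {"xyz": [15, 0, 0]}, {}, {}]'; python3 look.py f top wrist
python3 - <<'E'
import cv2,numpy as np
a=cv2.resize(cv2.imread('pics/f_top.png')[150:270,180:300],(500,500),interpolation=cv2.INTER_CUBIC)
b=cv2.imread('pics/f_wrist.png')[90:390,100:400]
b=cv2.copyMakeBorder(b,0,500-b.shape[0],0,0,cv2.BORDER_CONSTANT)
cv2.imwrite('pics/c7.png',np.hstack([a,b]))
E
```

```text
t: 6.57
ee_pos: [405.7, 148.1, 22.9]
orientation: [-0.126, 3.138, 0.0]
ft_force: [2.1, -0.2, 0.8]
width: 23.7
grasp_force: 30.0
t: 6.9
ee_pos: [372.8, 144.8, 22.8]
orientation: [0.127, -3.133, 0.003]
ft_force: [-6.9, -0.4, 13.1]
width: 24.0
grasp_force: 30.0
```

View pics/c7.png

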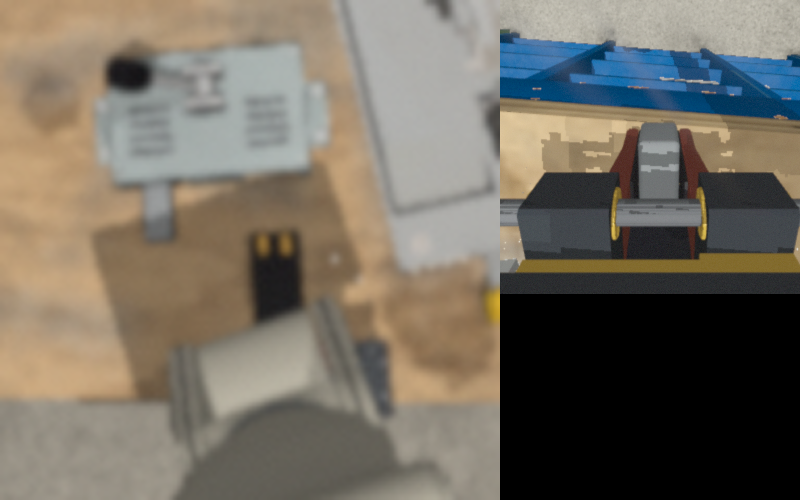

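```bash
python3 - <<'E'
from geo import *
T=load('f_top')
print(onz(T,180+250/500*120,150+233*.24,40),onz(T,180+301/500*120,150+231*.24,40))
W=load('f_wrist'); # grip front top edge ; crop offset (100-500.., 90)
for u in (641,678): print(onz(W,u-500+100,90+124,35))
print([onz(T,u,v,18).round(1) for u,v in[(250+336/3.3,110+343/3.3),(250+515/3.3,110+328/3.3),(250+523/3.3,110+410/3.3),(250+345/3.3,110+430/3.3)]])
E
```

```text
[502.79146664 173.12489385  40.        ] [504.90955549 129.09041225  40.        ]
[346.04169387 133.46143338  35.        ]
[344.42951375 153.46165838  35.        ]
[array([ 478.9, -234.3,   18. ]), array([ 497.3, -433.2,   18. ]), array([ 407. , -438.7,   18. ]), array([ 383.5, -242.3,   18. ])]
```

```bash
python3 jog.py '[{}, {}, {}, {"xyz": [-9, 0, 0]}, {"xyz": [-8, 0, 0]}]' 42
python3 jog.py '[{}, {}, {}]' 10
python3 jog.py '[{}, {}, {}, {}, {"xyz": [0, 0, -6]}]'
python3 jog.py '[{"xyz": [0, 0, -10]}, {"xyz": [0, 0, -10]}, {"xyz": [0, 0, -10]}, {"xyz": [0, 0, -10]}, {}]';python3 look.py g scene
```

```text
t: 7.42
ee_pos: [394.6, 147.2, 22.7]
orientation: [0.126, -3.139, 0.0]
ft_force: [0.6, -0.7, -0.6]
width: 41.9
grasp_force: 0.0
t: 7.67
ee_pos: [394.1, 147.1, 22.6]
orientation: [0.126, -3.139, 0.0]
ft_force: [0.2, -0.7, 0.3]
width: 25.5
grasp_force: 0.0
t: 8.08
ee_pos: [393.0, 146.9, 28.1]
orientation: [0.126, -3.137, 0.001]
ft_force: [-0.1, 0.3, -2.9]
width: 23.6
grasp_force: 30.0
t: 8.5
ee_pos: [395.1, 147.6, 70.9]
orientation: [-0.126, 3.136, 0.002]
ft_force: [0.3, 0.3, -2.5]
width: 23.7
grasp_force: 30.0
```

```bash
python3 - <<'E'
from geo import *
from workcell import ctrl, eyes, sensors
from scipy.spatial.transform import Rotation as Ro
o=sensors.get_obs();print(o['moment'],o['ft_force'])
R=Ro.from_rotvec(o['orientation']).as_matrix();cx=-R[:,0];cx[2]=0;cy=np.array([-cx[1],cx[0],0])
S=load('g_scene')
lift=o['ee_pos'][2]-22.6; C=o['ee_pos']*[1,1,0]+[0,0,0]
for a in(0,.15,.3,.5):
    ps=[]
    for x in(-25,75):
        for y in(-22,22):
            for z in(0,40):
                dx=x+36;dz=z-22
                X=np.array([o['ee_pos'][0],o['ee_pos'][1],o['ee_pos'][2]])+cx*(dx*np.cos(a)+dz*np.sin(a))+cy*y+[0,0,-dx*np.sin(a)+dz*np.cos(a)]
                ps.append(proj(S,X))
    ps=np.array(ps);print(a,ps.min(0).round(1),ps.max(0).round(1),'far bottom',ps[4:8:2].round(1).tolist())
    h=cv2.convexHull(ps.astype(np.float32))
    m=np.zeros(S['img'].shape[:2],np.uint8);cv2.fillConvexPoly(m,h.astype(int),1)
    x0,y0=ps.min(0).astype(int)-12;x1,y1=ps.max(0).astype(int)+12
    k=(S['img'].max(2)<60)&(S['img'].max(2)-S['img'].min(2)<25)
    print('inside black frac',k[m>0].mean())
np.set_printoptions(linewidth=250)
u,v=proj(S,o['ee_pos']+cx*60).astype(int);print(u,v)
for r in k[v-22:v+26,u-35:u+40]: print(''.join('#' if q else '.' for q in r))
E
```

```text
[0.00285496 0.15578077 0.00283964] [ 0.06111462 -0.11088992 -3.34596298]
0 [240.4 203.3] [264.6 228.6] far bottom [[251.2, 212.6], [240.7, 215.7]]
inside black frac 0.5056947608200456
0.15 [240.4 207.1] [265.1 229.4] far bottom [[251.8, 216.9], [241.4, 220.1]]
inside black frac 0.3857493857493858
0.3 [240.6 211.1] [265.6 230.1] far bottom [[252.8, 221.3], [242.3, 224.5]]
inside black frac 0.32222222222222224
0.5 [241.4 216.5] [266.3 230.8] far bottom [[254.5, 227.1], [244.1, 230.4]]
inside black frac 0.26332288401253917
252 215
.......................................###................###########......
.......................................###................########..##.....
.......................................###................############.....
...................................#######................############.....
....#..........................###########..............##############.....
......................###..##############............##############........
..................#################.######.......########..................
..................##############..
[... 2381 characters left out ...]
................
...........................................................................
...........................................................................
...........................................................................
...........................................................................
...........................................................................
...........................................................................
...........................................................................
...........................................................................
...........................................................................
```

```bash
python3 jog.py '[{"xyz": [11, 0, -22]}, {"xyz": [11, 0, -22]}, {"xyz": [11, 0, -22]}, {"xyz": [0, 0, -22]}, {"xyz": [0, 0, -22]}]' | head -2
python3 jog.py '[{"r": [0, 0, 0.115]}, {"r": [0, 0, 0.115]}, {"r": [0, 0, 0.115]}, {"r": [0, 0, 0.115]}, {"r": [0, 0, 0.115]}]'>/dev/null
python3 jog.py '[{"r": [0, 0, 0.115]}, {"r": [0, 0, 0.115]}, {"r": [0, 0, 0.115]}, {"r": [0, 0, 0.115]}, {"r": [0, 0, 0.115]}]'|head -3
python3 jog.py '[{"r": [0, 0, 0.115]}, {"r": [0, 0, 0.115]}, {"r": [0, 0, 0.115]}, {"r": [0, 0, 0.048]}, {}]'
```

```text
t: 8.97
ee_pos: [359.7, 144.2, 179.4]
t: 9.8
ee_pos: [360.7, 144.4, 178.4]
orientation: [-1.609, -2.698, 0.0]
t: 10.22
ee_pos: [360.8, 144.4, 178.5]
orientation: [-2.1, -2.336, 0.0]
ft_force: [-0.2, -0.3, -2.8]
width: 23.5
grasp_force: 30.0
```

```bash
python3 jog.py '[{"xyz": [-31, -0.5, 0]}, {"xyz": [-32, -0.5, 0]}, {"xyz": [-32, -0.5, 0]}, {"xyz": [-32, -0.5, 0]}, {"xyz": [-32, -0.5, 0]}]'|head -2
python3 jog.py '[{"xyz": [-31, -0.5, 0]}, {"xyz": [-31, -0.5, 0]}, {"xyz": [-30, 2.8, 0]}, {"xyz": [-30, 2.8, 0]}, {}]'
python3 look.py h wrist
python3 jog.py '[{"xyz": [-30, 2.8, 0]}, {"xyz": [-31, 2.8, 0]}, {"xyz": [-31, 2.8, 0]}, {}]'
python3 look.py i wrist
python3 - <<'E'
from geo import *
for n in'hi':
    W=load(n+'_wrist')
    print(n,[(z,proj(W,X+(z,)).round().tolist()) for z in(18,) for X in[(479,-234),(497,-433),(407,-439),(384,-242)]])
    hsv=cv2.cvtColor(W['img'],cv2.COLOR_RGB2HSV)
    u,v=proj(W,(440,-270,4)).astype(int); print(W['img'][v,u],[W['img'][int(b),int(a)].tolist() for a,b in [proj(W,(455,-250,4)),proj(W,(400,-260,4)),proj(W,(370,-300,0)),proj(W,(475,-420,4)),proj(W,(420,-420,4))] if 0<=b<384 and 0<=a<512])
E
```

```text
t: 10.63
ee_pos: [375.4, -15.1, 178.6]
t: 11.05
ee_pos: [395.2, -138.8, 179.1]
orientation: [2.097, 2.334, 0.001]
ft_force: [0.4, -0.6, -3.7]
width: 23.6
grasp_force: 30.0
t: 11.43
ee_pos: [413.6, -228.6, 179.1]
orientation: [2.096, 2.336, 0.0]
ft_force: [1.1, 0.3, -3.1]
width: 24.2
grasp_force: 30.0
h [(18, [315.0, 254.0]), (18, [304.0, 367.0]), (18, [246.0, 366.0]), (18, [242.0, 253.0])]
[30 34 29] [[77, 37, 31], [104, 106, 106], [62, 33, 29], [117, 94, 36], [81, 68, 47]]
i [(18, [312.0, 188.0]), (18, [301.0, 320.0]), (18, [239.0, 318.0]), (18, [233.0, 186.0])]
[106 104 103] [[154, 154, 153], [78, 82, 81], [199, 173, 134], [73, 77, 78], [76, 78, 79]]
```

```bash
python3 - <<'E'
from geo import *
for n,(u0,u1,v0,v1) in (('i',(222,326,176,216)),('h',(228,330,236,262))):
    W=load(n+'_wrist');hsv=cv2.cvtColor(W['img'],cv2.COLOR_RGB2HSV)
    print(n,u0,v0)
    for v in range(v0,v1):
        print('%3d '%v+''.join(('#' if hsv[v,u,2]>120 else '+' if hsv[v,u,2]>60 else '-') if hsv[v,u,1]<45 else '.' for u in range(u0,u1)))
E
```

```text
i 222 176
176 ........................................................................................................
177 ........................................................................................................
178 ........................................................................................................
179 ........................................................................................................
180 ........................................................................................................
181 .................++++#..................................................................................
182 ............##+++++++++++++++++++#####++++++++++++++++++++++++++++++++++++++++++++++++++++#.............
183 ............#++++++++++++++++++++++++++++++++++++++++++++++++++++++++++++++++++++++++++++++.............
184 ............++++++++++++++++++++++++++++++++++++++++++++++++++++++++++++++++++++++++++++++++..#.........
185 ...........########++++++++++++++++++++++++++++++++++++++#++++++++++++++++++++++++++++++++++..#.........

[... 5361 characters left out ...]
+++++++----......................############.............
256 .....-.----++++++++++++++++++++++++++++++++++++++++---.-.....................############.............
257 .....-----+++++++++++++++++++++++++++++++++++++++++--.--.....................+###########.............
258 ......-.---++++++++++++++++++++++++++++++++++++++++----.-.....................###########.............
259 .....---..-++++++++++++++++++++++++++++++++++++++++---..-......................#####+####.............
260 ....---.-.-++++++++++++++++++++++++++++++++++++++++------......................##########.............
261 ....----.--++++++++++++++++++++++++++++++++++++++++--.-.........................####+####.............
```

```bash
python3 - <<'E'
from geo import *
H=load('h_wrist');I=load('i_wrist');A=load('a_top')
print(meet(ray(H,317,251.5),ray(I,315,185.5)))
a=onz(I,315,185.5,18);b=onz(I,233,184.8,18);print(a,b,np.linalg.norm(a-b))
d=(a-b)/np.linalg.norm(a-b);yaw=np.arctan2(d[1],d[0]);ty=np.array([-d[1],d[0],0]);c=(a+b)/2-100*ty;print(yaw,c)
from workcell import ctrl, eyes, sensors
o=sensors.get_obs();print(o['ee_pos'],o['orientation'])
E
```

```text
(array([ 482.34850608, -231.34279637,   15.79262358]), [np.float64(0.0796085213403769), np.float64(0.07960852134026584)])
[ 481.85964415 -230.71630222   18.        ] [ 383.28160701 -240.38053963   18.        ] 99.05062792078424
0.09772413386421244 [ 442.32749196 -335.0713005    18.        ]
[ 412.27374624 -226.38251497  178.56975828] [2.09861618e+00 2.33709498e+00 1.72223209e-04]
```

```bash
python3 jog.py '[{"xyz": [-25, 4.5, 0]}, {"xyz": [-25, 4.5, 0]}, {"xyz": [-24.6, 4.6, 0]}, {}, {}]'|head -2
python3 jog.py '[{"xyz": [0, 0, 20]}, {"xyz": [0, 0, 20]}, {"xyz": [0, 0, 20]}, {"xyz": [0, 0, 15]}, {"xyz": [0, 0, 15]}]'
python3 jog.py '[{"xyz": [0, 0, 10]}, {"xyz": [0, 0, 10]}, {"xyz": [0, 0, 10]}, {"xyz": [0, 0, 8]}, {}]'
```

```text
t: 11.9
ee_pos: [433.0, -297.0, 178.2]
t: 12.32
ee_pos: [432.2, -295.3, 87.5]
orientation: [-2.094, -2.338, 0.0]
ft_force: [-0.2, -0.1, -3.1]
width: 24.0
grasp_force: 30.0
t: 12.73
ee_pos: [432.6, -297.1, 49.4]
orientation: [-2.096, -2.337, 0.0]
ft_force: [-0.8, 0.1, -3.3]
width: 23.9
grasp_force: 30.0
```

```bash
python3 jog.py '[{"xyz": [0, 0, 6]}, {"xyz": [0, 0, 5]}, {"xyz": [0, 0, 5]}, {"xyz": [0, 0, 4]}, {}]'
python3 jog.py '[{"xyz": [0, 0, 1.5]}, {"xyz": [0, 0, 1.5]}, {}]'
```

```text
t: 13.15
ee_pos: [432.9, -297.7, 30.0]
orientation: [-2.098, -2.337, 0.0]
ft_force: [-0.8, -0.1, -3.3]
width: 24.1
grasp_force: 30.0
t: 13.4
ee_pos: [433.5, -298.0, 27.7]
orientation: [2.098, 2.338, -0.0]
ft_force: [-0.2, -0.1, -1.4]
width: 24.1
grasp_force: 30.0
```

```bash
python3 jog.py '[{"xyz": [0, 0, 1.2]}, {}]'|sed -n '2p;4p'
python3 jog.py '[{}, {}, {}, {}]' 38
python3 jog.py '[{"xyz": [0, 0, -5]}, {"xyz": [0, 0, -15]}, {"xyz": [0, 0, -35]}, {"xyz": [0, 0, -40]}, {"xyz": [0, 0, -40]}]'
python3 jog.py '[{"xyz": [0, 0, -35]}, {"xyz": [30, -10, 0]}, {"xyz": [35, -10, 0]}, {"xyz": [35, -10, 0]}, {}]'
python3 look.py j wrist top; python3 look.py k scene
python3 - <<'E'
from geo import *
W=load('j_wrist')
P=lambda p,z:proj(W,(*p,z)).round().tolist()
hsv=cv2.cvtColor(W['img'],cv2.COLOR_RGB2HSV)
us=[P(p,18) for p in[(482,-231),(383,-240),(501,-430),(402,-440)]];print(us)
a=np.array(us).astype(int);x0,y0=a.min(0)-3;x1,y1=a.max(0)+3
for v in range(max(0,y0),min(384,y1),3):
    print('%3d '%v+''.join(('#' if hsv[v,u,2]>120 else '+' if hsv[v,u,2]>60 else '-') if hsv[v,u,1]<45 or hsv[v,u,2]<45 else '.' for u in range(x0,x1,1)))
T=load('j_top');k,s=__import__('m1').knob(T,(205,150,260,180));print('knob',onz(T,*k,162))
E
```

```text
ee_pos: [433.5, -297.9, 26.8]
ft_force: [-0.6, 1.2, 1.3]
t: 13.9
ee_pos: [433.5, -298.0, 26.6]
orientation: [2.098, 2.338, 0.0]
ft_force: [0.1, -0.3, 0.2]
width: 38.1
grasp_force: 0.0
t: 14.32
ee_pos: [432.6, -297.4, 162.7]
orientation: [-2.097, -2.337, 0.0]
ft_force: [0.2, -0.8, 0.3]
width: 38.2
grasp_force: 0.0
t: 14.73
ee_pos: [388.7, -197.1, 196.3]
orientation: [-2.094, -2.336, 0.001]
ft_force: [-1.5, -0.1, 0.3]
width: 37.7
grasp_force: 0.0
[[328.0, 208.0], [252.0, 206.0], [316.0, 329.0], [251.0, 329.0]]
203 ....####+++++++++###################+++++++++####+++++++++##....++++++++...........
206 ....#+++++++++++#+#################+++++++++++++++++++++++++++++++++++++++++++..#..
209 ....############################################################################...
212 ....#######################################################################+###....
215 ....######################################################################++###....
218 ....######################################################################+####....
221 ....###################################+++...........#
[... 2543 characters left out ...]
++++++++++++++++++++++++++++++++......
311 +++++++++++++++++++++++++++++++++++++++++++++++++++++++++++++++++++++++++++++......
314 +++++++++++++++++++++++++++++++++++++++++++++++++++++++++++++++++++++++++++++......
317 ...################+------------------------------+####+...........----............
320 ...###+++##++++++++-----.......--------.......----+++##+...........-----...........
323 ...###+++++++++++++-----........------........----++++++...........------..........
326 ...################+----.......-------........----+++++++.........--------.........
329 .......................................................##.........----------......-
knob [619.70034257 267.28847719 162.        ]
```

```bash
python3 -c "
from workcell import ctrl, eyes, sensors
print(ctrl.close_job())"
```

```text
the job is handed in; nothing more can be done
None
```

I swung the handle from the right stop to the left, drew out the right-hand cartridge and laid it flat and upright in the tray. I handed the job in at about 15 s; `close_job()` returned no verdict. Final images showed the cartridge lying in the tray and the handle leaning left. I didn't re-measure the left cartridge, tape measure or pliers at the end, but the arm never went for them.

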